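# Sweep the heel blocks into the scrap bay

### The job

Clear the shoemaker's bench: with the fingers as a sweeper, push the three loose D-shaped heel blocks along the bench top into the low three-sided scrap bay, through its open mouth, until each lies flat and wholly inside the bay. Do not pick up, tip or flick any block; keep them sliding on the bench. Go round the tin, jar, spool, brush, wax and weight, and leave them standing where they are.

Things in the scene. Friction and masses are not known exactly. Their poses are not given: they have to be found in the camera images.
- bay: scrap bay: a low three-sided fence of bare aluminium bar, fixed to the bench, with no floor (the steel bench runs on into it). Inside 180 mm wide and 130 mm deep; walls 6 mm thick, 22 mm high; its fourth side is the open mouth, facing roughly the robot's left. Origin on the bench surface at the middle of the mouth line; x points straight into the bay (back wall at x = 130 mm), y across it (side walls at y = +-90 mm), z up
- heel1: heel block: a small D-shaped block of tan cork rubber lying flat and loose, about 35 g, 14 mm thick, 46 mm wide, 45 mm long: a half-round end of radius 23 mm and a straight edge opposite. Origin at the centre of the half-round on the underside; x points to the straight edge, 22 mm away; z up
- heel1_a (a point): corner of heel1 at one end of its straight edge, at mid-thickness: 22 mm along its x, +23 mm along its y
- heel1_b (a point): corner of heel1 at one end of its straight edge, at mid-thickness: 22 mm along its x, -23 mm along its y
- heel2: heel block: a small D-shaped block of tan cork rubber lying flat and loose, about 35 g, 14 mm thick, 46 mm wide, 45 mm long: a half-round end of radius 23 mm and a straight edge opposite. Origin at the centre of the half-round on the underside; x points to the straight edge, 22 mm away; z up
- heel2_a (a point): corner of heel2 at one end of its straight edge, at mid-thickness: 22 mm along its x, +23 mm along its y
- heel2_b (a point): corner of heel2 at one end of its straight edge, at mid-thickness: 22 mm along its x, -23 mm along its y
- heel3: heel block: a small D-shaped block of tan cork rubber lying flat and loose, about 35 g, 14 mm thick, 46 mm wide, 45 mm long: a half-round end of radius 23 mm and a straight edge opposite. Origin at the centre of the half-round on the underside; x points to the straight edge, 22 mm away; z up
- heel3_a (a point): corner of heel3 at one end of its straight edge, at mid-thickness: 22 mm along its x, +23 mm along its y
- heel3_b (a point): corner of heel3 at one end of its straight edge, at mid-thickness: 22 mm along its x, -23 mm along its y
- tin: bystander: flat round polish tin, steel with black lid, 72 mm across, 25 mm high, 0.14 kg; origin at centre of underside
- bottle: bystander: small amber glass dye jar with black cap, 38 mm across, 62 mm high, 0.09 kg; origin at centre of underside
- spool: bystander: standing thread spool, pale wood flanges, 40 mm across, 46 mm high, 0.05 kg; origin at centre of underside
- brush: bystander: shoe brush lying on its black bristles, wooden back, 130 mm along its x, 46 mm wide, 40 mm high; origin at centre of underside
- wax: bystander: white wax block lying flat, 36 mm along its x, 56 mm along its y, 24 mm high; origin at centre of underside
- weight: bystander: small brass weight with a knob, 34 mm across, 40 mm high, 0.24 kg; origin at centre of underside

How it is judged:
By the outcome, as a careful person would: the job done as asked, in the order asked, and still so for the second after the job is handed in, with the robot touching nothing.
It also fails if it takes over 72 s, if anything falls off the work surface, if the arm or the gripper's body presses on something with over 40 N, if the wrist force passes 120 N, or if a joint passes its speed limit or range.

### The arm

A 7-joint arm with a two-finger parallel gripper is mounted at the origin on the work surface. World frame = base frame: x ahead of the robot, y to its left, z up, the work surface at z = 0. Lengths are in m, angles in rad, forces in N, time in s.
With the tool pointing down it reaches from about 0.4 to 0.85 m from the base axis. Payload 4.5 kg.
Tool frame: the origin (TCP) lies on the centre line of the jaws, within the pads' length; the fingertips stand r.tip_reach ahead of it and the grasp point (between the pads) lies 3 mm ahead of it (r.tip_reach is the distance from the TCP to the fingertips, in m); z points along the fingers, y is the line along which they close (so a half turn about z gives the same grasp; the last joint's range is limited). The gripper opens to 88 mm and grips with 3 to 60 N. Pads are 18 mm wide; open, the fingers measure 123 mm over their backs; the gripper's body (75 mm by 187 mm) begins 45 mm behind the grasp point.
Start: joints at [-1.169, 0.689, -0.195, 1.565, 0.157, 0.902, -0.215], TCP at [0.225, 0.583, 0.261] pointing down, gripper open.
Joint ranges: [-3.01, 3.01], [-0.46, 2.08], [-1.47, 1.51], [0.13, 2.56], [-1, 4.14], [0.04, 2.09], [-2.66, 2.66]. Speed limits (rad/s): [2.57, 2.57, 3.14, 3.14, 3.14, 3.14, 3.14].

### API

Orientations are given as a unit quaternion [x, y, z, w].
In Python, from plant import readout, eyes, ticket, r gives the robot as it stands. The module is installed in compiled form; this text tells all that it offers.
- The arm moves only by the tool carry_out, never from a script. Its argument "motion" is a list that holds one entry, the list of rows, each a list of 7 numbers: the shift along the tool's x, y, z in mm, then the turn, a rotation vector about the tool's x, y, z in rad, then the opening in per cent of the stroke, from 0 (shut) to 100 (fully open). In form: [[[dx, dy, dz, ax, ay, az, claw], ...]]. A call has 1 to 8 rows; each row shifts and turns the commanded pose from where the row before left it, along the tool's axes as they then stand; what a row does not reach is not made up. A row lasts 1/10 s, in which the tool goes at most 50 mm and 8.59 degrees, less where a joint would pass 70% of its speed; a pose out of reach is approached as far as the arm can. A call is refused whole if a number of a shift passes 50 or a number of a turn 0.15, either way. A call with a gripper value outside its range is refused whole. The fingers move at their own pace and stop on an object; "squeeze" is the grip in N (left out, the last holds). Time passes only in rows, so rows that do not move let the fingers close. It gives the time, the measured TCP pose, the force and the opening at its end, in the units of the state.
- readout.get_state(): the state, without advancing time (a new reading comes with each control period).
- eyes.snapshot(name): name is "scene" or "top" or "wrist"; returns a dict with "pixels" (400x640x3 uint8, red, green, blue), "K" (3x3 intrinsics, pixels), "origin" and "attitude" of the camera in the world. Camera axes: x right, y down, z forward; pixel columns grow to the right and rows downward; lengths in m; the calibration is good to about 2 mm. A picture is of the moment at which its call begins. There is no depth.
- ticket.finish_job(): hands the job in, once; it reports no verdict.
The state is a dict: "clock": time; "q": joint angles; "qd": joint speeds; "joint_torque": joint torques, N m; "tool_pos": TCP position; "eef_rot": TCP orientation; "contact_force": force on the tool from outside, world axes, zero at the start; "moment": the same for the moment, N m; "opening": opening from 0.0 (shut) to 1.0 (fully open).
Only numpy, scipy, OpenCV 4.12 (cv2) and the standard library are available. Lean on these libraries where they do the work, as an engineer would, in place of code of your own. Each camera call takes 0.05 s, during which the arm holds its last target. There are 200 camera calls.

## Working session

There is one attempt and no reset: what is moved stays moved. The work goes in short steps, Python scripts to look and compute and a tool call to move; the robot and the scene stay as the last step left them, time stands still between calls to the robot, and variables do not carry over. Pictures are saved under pics/ and viewed, on a budget of 10 in all, crops included, one or two more only if the job needs it, and the job is handed in when it is done.

Besides the shell and the picture viewer there is one more tool, called after "Request:" in YAML: its name, and indented under it one key for each argument. carry_out: Moves the arm, as the interface text tells. Its arguments: {"type":"object","properties":{"motion":{"type":"array","items":{"type":"array","items":{"type":"array","items":{"type":"number"}}}},"squeeze":{"type":"number"}},"required":["motion"]}

```bash
mkdir -p pics
cat > h.py <<'E'
import numpy as np, cv2
from plant import readout, eyes, ticket, r
from scipy.spatial.transform import Rotation as R
def snap(n,f):
    s=eyes.snapshot(n); cv2.imwrite('pics/'+f,cv2.cvtColor(s['pixels'],cv2.COLOR_RGB2BGR)); return s
def rot(s):
    a=np.array(s['attitude']); return a if a.shape==(3,3) else R.from_quat(a).as_matrix()
def px2w(s,uv,z):
    d=rot(s)@np.linalg.inv(s['K'])@np.array([uv[0],uv[1],1.]); o=np.array(s['origin']); return o+d*(z-o[2])/d[2]
def w2px(s,p):
    c=rot(s).T@(np.array(p)-s['origin']); c=s['K']@c; return c[:2]/c[2]
E
python3 - <<'E'
from h import *
s=snap('top','top0.png'); print({k:s[k] for k in s if k!='pixels'}); 
i=cv2.imread('pics/top0.png'); 
s2=snap('scene','sc0.png'); print({k:s2[k] for k in s if k!='pixels'})
print(readout.get_state(), r.tip_reach)
E
```

```text
{'K': array([[479.97859587,   0.        , 314.33795215],
       [  0.        , 479.97859587, 193.02323132],
       [  0.        ,   0.        ,   1.        ]]), 'origin': array([0.4859663 , 0.13477793, 1.07686663]), 'attitude': array([ 0.71101746, -0.70277319,  0.02361032, -0.00256158])}
{'K': array([[432.26891058,   0.        , 319.07243387],
       [  0.        , 432.26891058, 201.56171351],
       [  0.        ,   0.        ,   1.        ]]), 'origin': array([1.21877069, 0.32406505, 0.60416401]), 'attitude': array([ 0.5453629 ,  0.715514  , -0.35055672, -0.26024798])}
{'clock': 0.1, 'q': array([-1.16923331,  0.68991862, -0.19449458,  1.56620123,  0.15731478,
        0.90249346, -0.21509971]), 'qd': array([-1.68685728e-03, -2.45778537e-03,  7.09860184e-04, -3.88918042e-04,
        1.53604017e-03, -9.62731760e-05,  1.45561778e-03]), 'joint_torque': array([-3.63818755e-03, -5.28504431e+01, -1.27192140e+00, -1.53839904e+01,
       -5.26883290e-02,  1.99213151e-03,  4.03204194e-05]), 'tool_pos': array([0.22457453, 0.58271045, 0.25998834]), 'eef_rot': array([ 1.82816812e-01,  9.83146657e-01, -8.11395934e-04, -7.86137257e-05]), 'contact_force': array([ 0.16081524, -0.51816054, -0.52716551]), 'moment': array([-0.00299771,  0.00026966, -0.00167918]), 'opening': 0.9993420058944836} 0.022
```

View pics/top0.png

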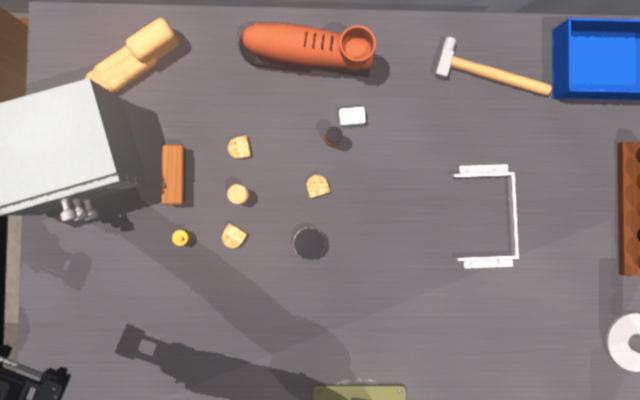

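View pics/sc0.png

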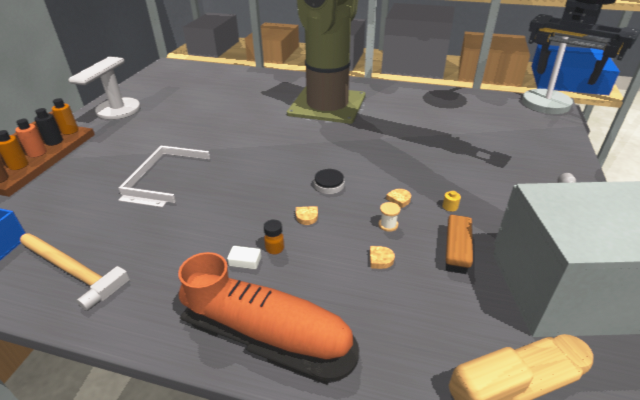

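The top view shows the three heels near (239,148), (234,236) and (318,186). The bay is on the right, with its mouth at about u=457, v=175..260. The tin is at (310,243), jar (334,136), wax (352,116), spool (238,194), weight (181,238) and brush (173,175). I'll enlarge it.

Run:
```python
import cv2
i=cv2.imread('pics/top0.png')[100:270,150:350]
cv2.imwrite('pics/c0.png',cv2.resize(i,None,fx=4,fy=3.5 if 0 else 3.5,interpolation=cv2.INTER_CUBIC)) if 0 else cv2.imwrite('pics/c0.png',cv2.resize(i[:150],None,fx=4,fy=4,interpolation=cv2.INTER_CUBIC))
```

```text
(no output)
```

View pics/c0.png

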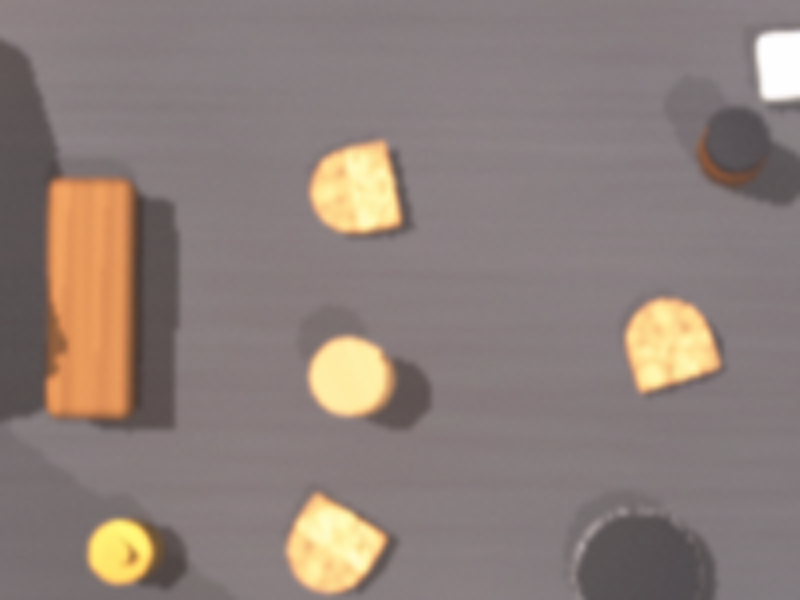

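The crop shows the heel corners clearly. Heel A is at (386,140)/(403,228), B at (318,492)/(388,540) and C at (720,367)/(640,393), all in crop pixels. Next I'll convert to world coordinates.

Run:
```python
from h import *
s=eyes.snapshot('top')
c=lambda x,y:(x/4+150-.4,y/4+100-.4)
P=lambda n,uv,z: print(n,(px2w(s,uv,z)[:2]*1000).round(0))
for n,a in dict(A1=(386,140),A2=(403,228),Ac=(353,189),B1=(318,492),B2=(388,540),Bc=(329,547),C1=(720,367),C2=(640,393),Cc=(670,343)).items(): P(n,c(*a),.014)
P('spool',c(351,376),.046);P('weight',c(121,551),.04);P('jar',c(738,140),.062)
P('tin',(310.5,243),.025);P('wax',(352,116),.024)
for a in [(48,178),(133,178),(133,415),(48,415)]:P('brush',c(*a),.04)
for a in [(454,176),(515,174),(517,258),(458,260)]:P('bay',a,.022)
st=readout.get_state();print(R.from_quat(st['eef_rot']).as_matrix().round(3))
i=cv2.imread('pics/top0.png')[140:280,440:530]
cv2.imwrite('pics/c1.png',cv2.resize(i,None,fx=4,fy=4,interpolation=cv2.INTER_CUBIC))
```

```text
A1 [653. 256.]
A2 [604. 246.]
Ac [626. 274.]
B1 [458. 290.]
B2 [432. 251.]
Bc [428. 284.]
C1 [530.  69.]
C2 [515. 114.]
Cc [543.  97.]
spool [521. 269.]
weight [426. 391.]
jar [649.  64.]
tin [416. 111.]
wax [697.  22.]
brush [626. 434.]
brush [626. 388.]
brush [499. 386.]
brush [498. 431.]
bay [ 567. -207.]
bay [ 573. -344.]
bay [ 387. -348.]
bay [ 381. -215.]
[[-0.933  0.359 -0.   ]
 [ 0.359  0.933 -0.001]
 [-0.    -0.001 -1.   ]]
```

View pics/c1.png

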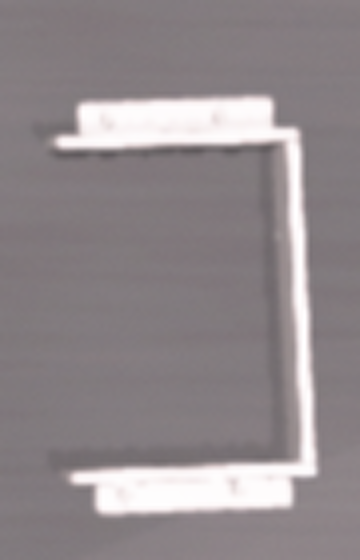

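The bay's wall centre lines run from (55,142) to (295,133) and from (72,478) to (312,470) in the crop. The mouth middle is therefore at about world (474,-212) mm, heading about (0.04,-1). I'll push in the order C, B, A with a narrow two-finger fork. First I turn the tool to C's heading.

Request:
carry_out:
  motion:
    - [[0, 0, 0, 0, 0, 0.15, 25], [0, 0, 0, 0, 0, 0.15, 25], [0, 0, 0, 0, 0, 0.15, 25], [0, 0, 0, 0, 0, 0.15, 25], [0, 0, 0, 0, 0, 0.15, 25], [0, 0, 0, 0, 0, 0.15, 25], [0, 0, 0, 0, 0, 0.15, 25], [0, 0, 0, 0, 0, 0.15, 25]]

```text
clock: 0.95
tool_pos: [0.2245, 0.583, 0.2604]
eef_rot: [0.708, 0.706, -0.0, 0.0]
contact_force: [-0.2, 0.9, -0.3]
opening: 0.296
```

Request:
carry_out:
  motion:
    - [[0, 0, 0, 0, 0, 0.15, 25], [0, 0, 0, 0, 0, 0.146, 25], [-27, 37, 0, 0, 0, 0, 25], [-27, 37, 0, 0, 0, 0, 25], [-27, 37, 0, 0, 0, 0, 25], [-27, 37, 0, 0, 0, 0, 25], [-27, 37, 0, 0, 0, 0, 25], [-27, 37, 0, 0, 0, 0, 25]]

```text
clock: 1.75
tool_pos: [0.3911, 0.3625, 0.2606]
eef_rot: [0.803, 0.597, -0.0, -0.0]
contact_force: [1.1, 0.9, -0.2]
opening: 0.249
```

```bash
cat >> h.py <<'E'
def go(*tg):
    """shift from measured TCP to targets (mm), tool axes, plus heading of tool -x (deg)"""
    st=readout.get_state(); M=R.from_quat(st['eef_rot']).as_matrix(); p=np.array(st['tool_pos'])*1000
    print('t',round(float(st['clock']),1),'p',p.round(1),'hd',np.degrees(np.arctan2(-M[1,0],-M[0,0])).round(1),'tilt',M[2].round(3),'F',np.round(st['contact_force'],1),'op',round(float(st['opening']),2))
    for t in tg: print(t,'tool shift',(M.T@(np.array(t)-p)).round(1)); p=np.array(t,float)
E
python3 -c "
from h import *
go((554,139,100),(554,139,26),(425,-290,26))"
```

```text
t 1.8 p [391.1 362.5 260.6] hd -106.8 tilt [-0. -0. -1.] F [ 1.1  0.9 -0.2] op 0.25
(554, 139, 100) tool shift [-167.   220.4  160.6]
(554, 139, 26) tool shift [ 0.  0. 74.]
(425, -290, 26) tool shift [-4.48e+02  2.00e-01  1.00e-01]
```

Request:
carry_out:
  motion:
    - [[-28, 37, 0, 0, 0, 0, 25], [-28, 37, 0, 0, 0, 0, 25], [-28, 37, 0, 0, 0, 0, 25], [-28, 37, 0, 0, 0, 0, 25], [-28, 37, 20, 0, 0, 0, 25], [-27, 36, 20, 0, 0, 0, 25], [0, 0, 45, 0, 0, 0, 25], [0, 0, 45, 0, 0, 0, 25]]

```text
clock: 2.55
tool_pos: [0.5552, 0.1387, 0.1301]
eef_rot: [0.804, 0.595, 0.001, 0.001]
contact_force: [-0.3, 0.7, 0.3]
opening: 0.247
```

Request:
carry_out:
  motion:
    - [[0, 0, 45, 0, 0, 0, 25], [0, 0, 40, 0, 0, 0, 25], [0, 0, 19, 0, 0, 0, 25], [0, 0, 0, 0, 0, 0, 25]]

```text
clock: 2.95
tool_pos: [0.5525, 0.1406, 0.0247]
eef_rot: [0.803, 0.596, -0.001, -0.001]
contact_force: [-0.1, -0.0, 0.2]
opening: 0.25
```

```bash
python3 -c "
from h import *
go((554,139,26),(425,-290,26))"
```

```text
t 3.0 p [552.5 140.6  24.7] hd -106.8 tilt [-0.001 -0.003 -1.   ] F [-0.1 -0.   0.2] op 0.25
(554, 139, 26) tool shift [-1.1  1.9 -1.3]
(425, -290, 26) tool shift [-4.48e+02  4.00e-01  6.00e-01]
```

Request:
carry_out:
  motion:
    - [[-6, 1, -1, 0, 0, 0, 25], [-6, 1, 0, 0, 0, 0, 25], [-8, 0, 0, 0, 0, 0, 25], [-10, 0, 0, 0, 0, 0, 25], [-12, 0, 0, 0, 0, 0, 25], [-14, 0, 0, 0, 0, 0, 25], [-12, 0, 0, 0, 0, 0, 25], [-8, 0, 0, 0, 0, 0, 25]]

```text
clock: 3.75
tool_pos: [0.5331, 0.0655, 0.0281]
eef_rot: [0.803, 0.596, -0.0, 0.0]
contact_force: [1.0, 0.6, 1.7]
opening: 0.253
```

```bash
cat >> h.py <<'E'
def blobs(s):
    """cork-coloured blobs in the top view: world centre at block top, area"""
    h=cv2.cvtColor(s['pixels'],cv2.COLOR_RGB2HSV); m=cv2.inRange(h,(9,70,150),(25,200,255)); m[:125]=0; m[:,:190]=0; m[275:]=0; m[:,560:]=0
    n,_,a,c=cv2.connectedComponentsWithStats(m)
    for k in range(1,n):
        if a[k,4]>40: print('blob',c[k].round(1),a[k,4],(px2w(s,c[k],.014)[:2]*1000).round(0), 'box',a[k,:4])
E
python3 -c "
from h import *
go((425,-290,26)); s=snap('top','t1.png'); blobs(s)
i=cv2.imread('pics/t1.png')[90:290,200:400]; cv2.imwrite('pics/t1c.png',cv2.resize(i,None,fx=3,fy=3))"
```

```text
t 3.8 p [533.1  65.5  28.1] hd -106.9 tilt [-0.001  0.    -1.   ] F [1.  0.6 1.7] op 0.25
(425, -290, 26) tool shift [-3.716e+02 -2.000e-01  2.300e+00]
blob [238.5 146.9] 421 [626. 272.] box [227 135  23  24]
blob [237.  193.6] 343 [522. 274.] box [227 184  21  20]
blob [232.2 237. ] 334 [427. 283.] box [221 223  26  26]
```

View pics/t1c.png

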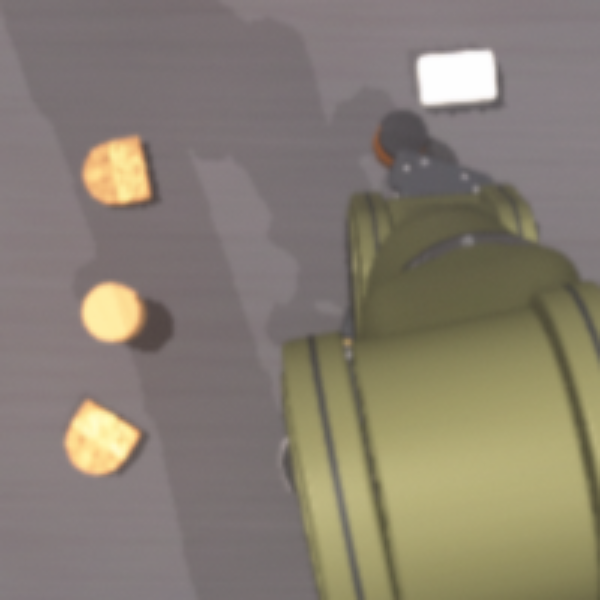

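The arm hides block C in the top view and the other blocks are unmoved. I'll check the scene and wrist views side by side.

```bash
python3 -c "
from h import *
a=snap('scene','a.png');b=snap('wrist','b.png')
a=cv2.imread('pics/a.png')[100:300,160:460];b=cv2.imread('pics/b.png')
cv2.imwrite('pics/ab.png',np.hstack([cv2.resize(a,(480,320)),cv2.resize(b,(320,320))]))"
```

```text
(no output)
```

View pics/ab.png

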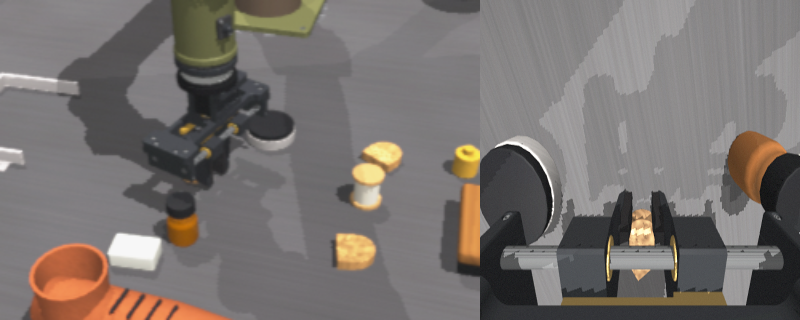

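The wrist view shows block C centred between the fingers at about (640,240), so it is tracking. The tin and jar are clear of the fingers, so I continue the push.

Request:
carry_out:
  motion:
    - [[-6, 0, 2, 0, 0, 0, 25], [-10, 0, 0, 0, 0, 0, 25], [-14, 0, 0, 0, 0, 0, 25], [-16, 0, 0, 0, 0, 0, 25], [-16, 0, 0, 0, 0, 0, 25], [-16, 0, 0, 0, 0, 0, 25], [-16, 0, 0, 0, 0, 0, 25], [-16, 0, 0, 0, 0, 0, 25]]

```text
clock: 4.7
tool_pos: [0.5008, -0.0399, 0.0259]
eef_rot: [0.803, 0.596, -0.001, 0.0]
contact_force: [1.5, 0.8, 0.4]
opening: 0.251
```

Request:
carry_out:
  motion:
    - [[-16, 0, 0, 0, 0, 0, 25], [-16, 0, 0, 0, 0, 0, 25], [-16, 0, 0, 0, 0, 0, 25], [-16, 0, 0, 0, 0, 0, 25], [-16, 0, 0, 0, 0, 0, 25], [-14, 0, 0, 0, 0, 0, 25], [-10, 0, 0, 0, 0, 0, 25], [-6, 0, 0, 0, 0, 0, 25]]

```text
clock: 5.5
tool_pos: [0.4693, -0.1446, 0.0259]
eef_rot: [0.803, 0.596, -0.0, -0.0]
contact_force: [-0.3, 0.5, -0.0]
opening: 0.25
```

```bash
python3 -c "
from h import *
go((425,-290,26)); 
a=snap('scene','a1.png');b=snap('wrist','b1.png')
a=cv2.imread('pics/a1.png')[100:300,60:360];b=cv2.imread('pics/b1.png')
cv2.imwrite('pics/ab1.png',np.hstack([cv2.resize(a,(480,320)),cv2.resize(b,(320,320))]))"
```

```text
t 5.5 p [ 469.3 -144.6   25.9] hd -106.9 tilt [-0. -0. -1.] F [-0.3  0.5 -0. ] op 0.25
(425, -290, 26) tool shift [-152.1   -0.2   -0. ]
```

View pics/ab1.png

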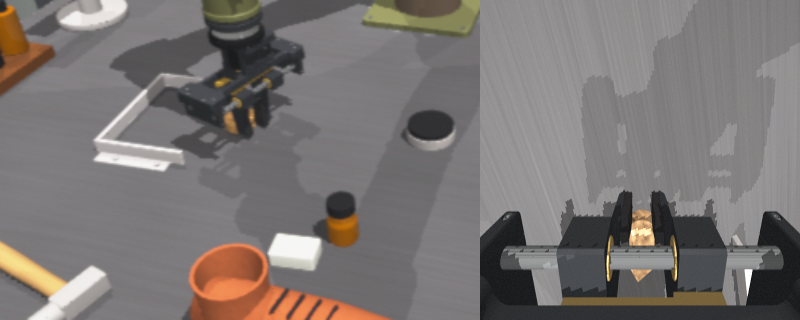

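C is still centred in the fork at the bay mouth, so I push it in, back off and lift.

Request:
carry_out:
  motion:
    - [[-10, 0, 0, 0, 0, 0, 25], [-16, 0, 0, 0, 0, 0, 25], [-18, 0, 0, 0, 0, 0, 25], [-20, 0, 0, 0, 0, 0, 25], [-20, 0, 0, 0, 0, 0, 25], [-18, 0, 0, 0, 0, 0, 25], [-16, 0, 0, 0, 0, 0, 25], [-8, 0, 0, 0, 0, 0, 25]]

```text
clock: 6.4
tool_pos: [0.433, -0.2654, 0.0259]
eef_rot: [0.803, 0.596, -0.0, 0.0]
contact_force: [-0.4, 0.8, -0.3]
opening: 0.247
```

Request:
carry_out:
  motion:
    - [[-2, 0, 0, 0, 0, 0, 25], [10, 0, 0, 0, 0, 0, 25], [20, 0, 0, 0, 0, 0, 25], [10, 0, -30, 0, 0, 0, 25], [0, 0, -45, 0, 0, 0, 25], [0, 0, -45, 0, 0, 0, 25], [0, 0, -20, 0, 0, 0, 25], [0, 0, 0, 0, 0, 0, 25]]

```text
clock: 7.2
tool_pos: [0.4468, -0.226, 0.1687]
eef_rot: [0.802, 0.598, 0.002, 0.002]
contact_force: [0.4, -0.1, 0.1]
opening: 0.248
```

```bash
python3 -c "
from h import *
go((410,316,165)); s=snap('top','t2.png'); blobs(s)"
```

```text
t 7.2 p [ 446.8 -226.   168.7] hd -106.6 tilt [ 0.001  0.006 -1.   ] F [ 0.4 -0.1  0.1] op 0.25
(410, 316, 165) tool shift [ 508.8 -190.2    2.9]
blob [238.1 147.1] 347 [625. 273.] box [227 135  24  24]
blob [237.2 193.7] 354 [522. 274.] box [227 184  22  20]
blob [232.1 237. ] 329 [427. 283.] box [221 223  26  26]
```

Request:
carry_out:
  motion:
    - [[42.5, -16, 0, 0, 0, 0, 25], [42.5, -16, 0, 0, 0, 0, 25], [42.5, -16, 0, 0, 0, 0, 25], [42.5, -16, 0, 0, 0, 0, 25], [42.5, -16, 0, 0, 0, 0, 25], [42.5, -16, 0, 0, 0, 0, 25], [42.5, -16, 0, 0, 0, 0, 25], [42.5, -16, 0, 0, 0, 0, 25]]

```text
clock: 8.05
tool_pos: [0.4184, 0.1374, 0.1645]
eef_rot: [0.802, 0.597, -0.001, -0.0]
contact_force: [0.7, -1.0, -0.5]
opening: 0.251
```

Request:
carry_out:
  motion:
    - [[42.5, -16, 0, 0, 0, 0, 25], [42.5, -16, 0, 0, 0, 0, 25], [42.5, -16, 0, 0, 0, 0, 25], [42, -15, 0, 0, 0, 0, 25], [0, 0, 0, 0, 0, -0.14, 25], [0, 0, 0, 0, 0, -0.14, 25], [0, 0, 0, 0, 0, -0.14, 25], [0, 0, 0, 0, 0, -0.14, 25]]

```text
clock: 8.85
tool_pos: [0.4069, 0.3158, 0.1641]
eef_rot: [0.603, 0.797, -0.002, -0.001]
contact_force: [0.5, 0.1, 0.2]
opening: 0.249
```

Request:
carry_out:
  motion:
    - [[0, 0, 0, 0, 0, -0.14, 25], [0, 0, 0, 0, 0, -0.13, 25], [0, 0, 45, 0, 0, 0, 25], [0, 0, 40, 0, 0, 0, 25], [0, 0, 0, 0, 0, 0, 25]]

```text
clock: 9.35
tool_pos: [0.4045, 0.3136, 0.0755]
eef_rot: [0.493, 0.87, -0.006, -0.002]
contact_force: [-1.8, -0.1, 0.5]
opening: 0.247
```

```bash
python3 -c "
from h import *
go((410,316,26),(490,183,26)); s=snap('top','t3.png'); blobs(s)
i=cv2.imread('pics/t3.png')[130:300,360:560]; cv2.imwrite('pics/t3c.png',cv2.resize(i,None,fx=3,fy=3))"
```

```text
t 9.3 p [404.5 313.6  75.5] hd -59.1 tilt [-0.002 -0.012 -1.   ] F [-1.8 -0.1  0.5] op 0.25
(410, 316, 26) tool shift [-0.6  6.5 49.4]
(490, 183, 26) tool shift [-155.2    0.4    0.2]
blob [238.1 147.1] 354 [625. 273.] box [227 135  24  24]
blob [237.2 193.7] 352 [522. 274.] box [227 184  22  20]
blob [233.1 235.2] 188 [431. 281.] box [226 227  20  19]
blob [491.6 240.7] 392 [ 424. -294.] box [481 230  25  24]
```

View pics/t3c.png

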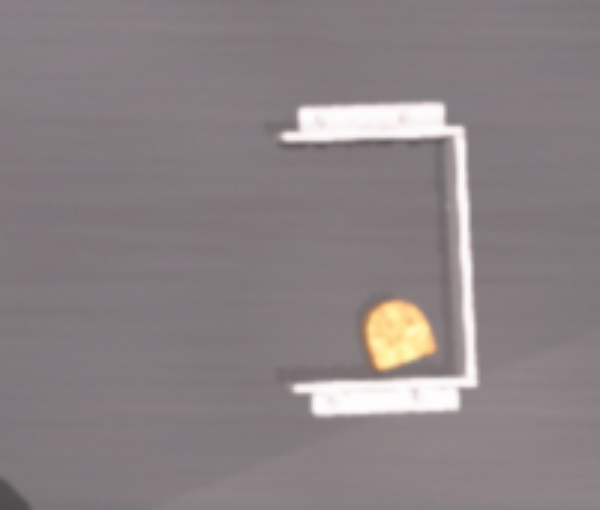

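C sits wholly inside the bay at about (424,-294). Next is B: descend behind it and push diagonally between the spool and the tin.

Request:
carry_out:
  motion:
    - [[8, 5, 0, 0, 0, 0, 25], [2, 1, 20, 0, 0, 0, 25], [0, 0, 20, 0, 0, 0, 25], [0, 0, 9, 0, 0, 0, 25], [-2, 0, 0, 0, 0, 0, 25]]

```text
clock: 9.9
tool_pos: [0.4098, 0.3265, 0.0325]
eef_rot: [0.494, 0.87, 0.001, -0.0]
contact_force: [-0.7, -0.4, 1.2]
opening: 0.252
```

```bash
python3 -c "
from h import *
go((410,316,26),(500,166,26))"
```

```text
t 9.9 p [409.8 326.5  32.5] hd -59.2 tilt [ 0.001  0.001 -1.   ] F [-0.7 -0.4  1.2] op 0.25
(410, 316, 26) tool shift [-9.1 -5.2  6.5]
(500, 166, 26) tool shift [-1.749e+02  4.000e-01 -1.000e-01]
```

Request:
carry_out:
  motion:
    - [[-4, -3, 5, 0, 0, 0, 25], [-6, -3, 0, 0, 0, 0, 25], [-8, 0, 0, 0, 0, 0, 25], [-10, 0, 0, 0, 0, 0, 25], [-14, 0, 0, 0, 0, 0, 25], [-16, 0, 0, 0, 0, 0, 25], [-16, 0, 0, 0, 0, 0, 25], [-12, 0, 0, 0, 0, 0, 25]]

```text
clock: 10.7
tool_pos: [0.45, 0.2465, 0.0271]
eef_rot: [0.495, 0.869, 0.0, 0.0]
contact_force: [0.7, 1.0, 0.5]
opening: 0.251
```

```bash
python3 -c "
from h import *
go((500,166,26)); s=snap('top','t4.png'); blobs(s)
b=snap('wrist','b4.png');a=cv2.imread('pics/t4.png')[130:280,160:360];b=cv2.imread('pics/b4.png')
cv2.imwrite('pics/ab4.png',np.hstack([cv2.resize(a,(427,320)),cv2.resize(b,(320,320))]))"
```

```text
t 10.7 p [450.  246.5  27.1] hd -59.3 tilt [-0.001  0.    -1.   ] F [0.7 1.  0.5] op 0.25
(500, 166, 26) tool shift [-94.8   2.    1.2]
blob [238.2 147.1] 356 [625. 273.] box [227 135  24  24]
blob [244.5 191.3] 52 [527. 258.] box [241 186   7  12]
blob [264.3 216.6] 218 [472. 213.] box [255 207  20  21]
blob [491.6 240.8] 392 [ 424. -294.] box [481 230  25  24]
```

View pics/ab4.png

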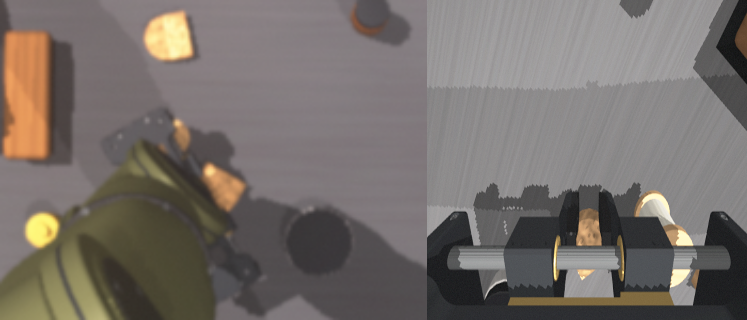

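B is in the fork at about (466,222) and the spool is untouched. I go a little further straight, then curve towards the bay.

Request:
carry_out:
  motion:
    - [[-8, 0, 1, 0, 0, 0, 25], [-12, 0, 0, 0, 0, 0, 25], [-12, 0, 0, 0, 0, 0.02, 25], [-12, 0, 0, 0, 0, 0.04, 25], [-12, 0, 0, 0, 0, 0.04, 25], [-12, 0, 0, 0, 0, 0.04, 25], [-12, 0, 0, 0, 0, 0.04, 25], [-12, 0, 0, 0, 0, 0.04, 25]]

```text
clock: 11.6
tool_pos: [0.4909, 0.1656, 0.0259]
eef_rot: [0.588, 0.809, -0.0, 0.0]
contact_force: [0.8, -0.4, 0.7]
opening: 0.252
```

Request:
carry_out:
  motion:
    - [[-12, 0, 0, 0, 0, 0.04, 25], [-12, 0, 0, 0, 0, 0.04, 25], [-12, 0, 0, 0, 0, 0.04, 25], [-12, 0, 0, 0, 0, 0.04, 25], [-12, 0, 0, 0, 0, 0.04, 25], [-12, 0, 0, 0, 0, 0.04, 25], [-12, 0, 0, 0, 0, 0.04, 25], [-8, 0, 0, 0, 0, 0.04, 25]]

```text
clock: 12.4
tool_pos: [0.5071, 0.075, 0.0259]
eef_rot: [0.71, 0.704, -0.0, 0.0]
contact_force: [-0.1, 0.7, 0.1]
opening: 0.254
```

```bash
python3 -c "
from h import *
go((475,-265,26)); s=snap('top','t5.png'); blobs(s)
a=snap('scene','a5.png');b=snap('wrist','b5.png')
a=cv2.imread('pics/a5.png')[100:300,160:460];b=cv2.imread('pics/b5.png')
cv2.imwrite('pics/ab5.png',np.hstack([cv2.resize(a,(480,320)),cv2.resize(b,(320,320))]))"
```

```text
t 12.4 p [507.1  75.   25.9] hd -90.4 tilt [-0.001 -0.    -1.   ] F [-0.1  0.7  0.1] op 0.25
(475, -265, 26) tool shift [-3.402e+02 -2.960e+01  1.000e-01]
blob [238.5 146.9] 419 [626. 272.] box [227 135  23  24]
blob [237.  193.6] 343 [522. 274.] box [227 184  21  20]
blob [491.6 240.8] 391 [ 424. -294.] box [481 230  25  24]
```

View pics/ab5.png

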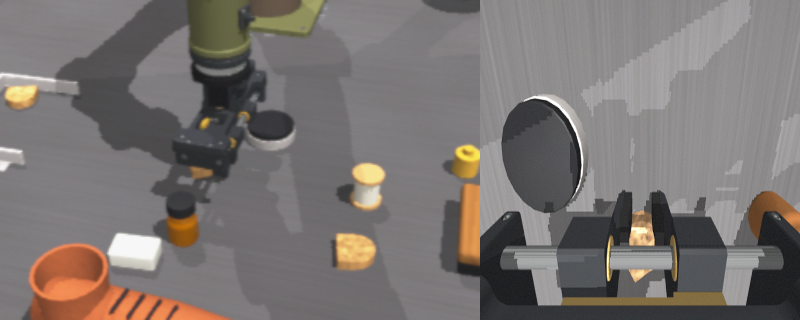

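B is still held centrally with the tin and jar clear. I turn slightly and drive it into the bay.

Request:
carry_out:
  motion:
    - [[-8, 0, 0, 0, 0, 0.03, 25], [-12, 0, 0, 0, 0, 0.03, 25], [-14, 0, 0, 0, 0, 0.03, 25], [-16, 0, 0, 0, 0, 0, 25], [-18, 0, 0, 0, 0, 0, 25], [-18, 0, 0, 0, 0, 0, 25], [-18, 0, 0, 0, 0, 0, 25], [-18, 0, 0, 0, 0, 0, 25]]

```text
clock: 13.35
tool_pos: [0.4971, -0.0471, 0.0259]
eef_rot: [0.74, 0.673, -0.0, 0.0]
contact_force: [-0.2, -0.3, -0.1]
opening: 0.249
```

Request:
carry_out:
  motion:
    - [[-18, 0, 0, 0, 0, 0, 25], [-18, 0, 0, 0, 0, 0, 25], [-18, 0, 0, 0, 0, 0, 25], [-18, 0, 0, 0, 0, 0, 25], [-18, 0, 0, 0, 0, 0, 25], [-16, 0, 0, 0, 0, 0, 25], [-12, 0, 0, 0, 0, 0, 25], [-8, 0, 0, 0, 0, 0, 25]]

```text
clock: 14.15
tool_pos: [0.4853, -0.1723, 0.0259]
eef_rot: [0.74, 0.673, -0.0, 0.0]
contact_force: [0.2, 1.4, 1.1]
opening: 0.247
```

```bash
python3 -c "
from h import *
go((478,-262,26)); s=snap('wrist','b6.png')
import numpy as np; h=cv2.cvtColor(s['pixels'],cv2.COLOR_RGB2HSV); m=cv2.inRange(h,(9,70,120),(25,200,255)); print(m[250:340,285:355].sum()//255)
w=cv2.imread('pics/b5.png'); m=cv2.inRange(cv2.cvtColor(w,cv2.COLOR_BGR2HSV),(9,70,120),(25,200,255)); print(m[250:340,285:355].sum()//255)
"
```

```text
t 14.2 p [ 485.3 -172.3   25.9] hd -95.5 tilt [-0.001 -0.    -1.   ] F [0.2 1.4 1.1] op 0.25
(478, -262, 26) tool shift [-90.    1.3  -0.1]
1770
1787
```

The block is still in the fork (similar pixel count). I push the last 90 mm, back off and lift.

Request:
carry_out:
  motion:
    - [[-10, 0, 0, 0, 0, 0, 25], [-14, 0, 0, 0, 0, 0, 25], [-16, 0, 0, 0, 0, 0, 25], [-16, 0, 0, 0, 0, 0, 25], [-14, 0, 0, 0, 0, 0, 25], [-12, 0, 0, 0, 0, 0, 25], [-8, 0, 0, 0, 0, 0, 25], [0, 0, 0, 0, 0, 0, 25]]

```text
clock: 15.0
tool_pos: [0.4773, -0.2615, 0.0259]
eef_rot: [0.74, 0.673, -0.0, 0.0]
contact_force: [1.0, 0.5, 0.7]
opening: 0.244
```

Request:
carry_out:
  motion:
    - [[10, 0, 0, 0, 0, 0, 25], [20, 0, 0, 0, 0, 0, 25], [10, 0, -30, 0, 0, 0, 25], [0, 0, -45, 0, 0, 0, 25], [0, 0, -45, 0, 0, 0, 25], [0, 0, -20, 0, 0, 0.07, 25], [0, 0, 0, 0, 0, 0.07, 25], [0, 0, 0, 0, 0, 0, 25]]

```text
clock: 15.8
tool_pos: [0.4819, -0.2184, 0.1667]
eef_rot: [0.784, 0.621, 0.001, 0.0]
contact_force: [0.3, -0.6, 1.0]
opening: 0.248
```

```bash
python3 -c "
from h import *
go((638,321,165))"
```

```text
t 15.8 p [ 481.9 -218.4  166.7] hd -103.2 tilt [ 0.001  0.001 -1.   ] F [ 0.3 -0.6  1. ] op 0.25
(638, 321, 165) tool shift [560.8  28.7   2.1]
```

Request:
carry_out:
  motion:
    - [[46.5, 2.4, 0, 0, 0, 0, 25], [46.5, 2.4, 0, 0, 0, 0, 25], [46.5, 2.4, 0, 0, 0, 0, 25], [46.5, 2.4, 0, 0, 0, 0, 25], [46.5, 2.4, 0, 0, 0, 0, 25], [46.5, 2.4, 0, 0, 0, 0, 25], [46.5, 2.4, 0, 0, 0, 0, 25], [46.5, 2.4, 0, 0, 0, 0, 25]]

```text
clock: 16.6
tool_pos: [0.5848, 0.1403, 0.1648]
eef_rot: [0.783, 0.622, -0.001, -0.001]
contact_force: [1.4, 0.3, 0.1]
opening: 0.253
```

Request:
carry_out:
  motion:
    - [[46.5, 2.4, 0, 0, 0, 0, 25], [46.5, 2.4, 0, 0, 0, 0, 25], [46.5, 2.4, 0, 0, 0, 0, 25], [46.5, 2.4, 0, 0, 0, 0, 25], [0, 0, 40, 0, 0, 0, 25], [0, 0, 40, 0, 0, 0, 25], [0, 0, 10, 0, 0, 0, 25], [0, 0, 0, 0, 0, 0, 25]]

```text
clock: 17.4
tool_pos: [0.6359, 0.3157, 0.0733]
eef_rot: [0.784, 0.621, -0.003, -0.001]
contact_force: [0.4, -0.1, 0.5]
opening: 0.247
```

```bash
python3 -c "
from h import *
go((637,318,26),(573,50,26)); s=snap('top','t7.png'); blobs(s)
i=cv2.imread('pics/t7.png')[90:290,140:540]; cv2.imwrite('pics/t7c.png',cv2.resize(i,None,fx=2,fy=2,interpolation=cv2.INTER_CUBIC))"
```

```text
t 17.4 p [635.9 315.7  73.3] hd -103.2 tilt [-0.004 -0.004 -1.   ] F [ 0.4 -0.1  0.5] op 0.25
(637, 318, 26) tool shift [ 2.7  0.8 47.3]
(573, 50, 26) tool shift [-275.5   -0.9    1. ]
blob [239.9 146.2] 306 [627. 269.] box [229 136  21  22]
blob [491.2 228.9] 808 [ 450. -293.] box [479 204  27  50]
```

View pics/t7c.png

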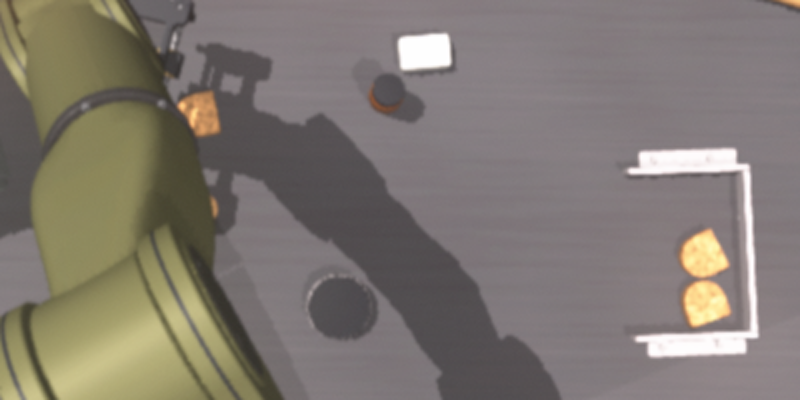

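B and C both lie flat and wholly inside, and the tin, jar and wax are unmoved. A is at about (627,270) and the fork is lined up behind it.

Request:
carry_out:
  motion:
    - [[8, 1, 20, 0, 0, 0, 25], [0, 0, 20, 0, 0, 0, 25], [0, 0, 6, 0, 0, 0, 25], [0, 0, 0, 0, 0, 0, 25]]

```text
clock: 17.85
tool_pos: [0.6403, 0.3228, 0.0293]
eef_rot: [0.785, 0.62, -0.001, -0.0]
contact_force: [0.5, 0.0, 0.6]
opening: 0.25
```

```bash
python3 -c "
from h import *
go((627,272,26),(573,50,26))"
```

```text
t 17.9 p [640.3 322.8  29.3] hd -103.4 tilt [-0.001 -0.001 -1.   ] F [0.5 0.  0.6] op 0.25
(627, 272, 26) tool shift [-52.5  -1.2   3.4]
(573, 50, 26) tool shift [-228.5   -1.3    0.3]
```

Request:
carry_out:
  motion:
    - [[-6, -1, 3, 0, 0, 0, 25], [-8, 0, 0, 0, 0, 0, 25], [-8, 0, 0, 0, 0, 0, 25], [-10, 0, 0, 0, 0, 0, 25], [-14, 0, 0, 0, 0, 0, 25], [-16, 0, 0, 0, 0, 0, 25], [-16, 0, 0, 0, 0, 0, 25], [-16, 0, 0, 0, 0, 0, 25]]

```text
clock: 18.65
tool_pos: [0.6184, 0.2309, 0.0274]
eef_rot: [0.785, 0.62, 0.0, 0.0]
contact_force: [-0.2, 0.1, 0.4]
opening: 0.249
```

Request:
carry_out:
  motion:
    - [[-16, 0, 0, 0, 0, 0, 25], [-16, 0, 0, 0, 0, 0, 25], [-16, 0, 0, 0, 0, 0, 25], [-16, 0, 0, 0, 0, 0, 25], [-16, 0, 0, 0, 0, 0, 25], [-14, 0, 0, 0, 0, 0, 25], [-12, 0, 0, 0, 0, 0, 25], [-8, 0, 0, 0, 0, 0, 25]]

```text
clock: 19.45
tool_pos: [0.5918, 0.1199, 0.0269]
eef_rot: [0.785, 0.62, -0.0, 0.0]
contact_force: [1.1, 0.3, 0.6]
opening: 0.249
```

```bash
python3 -c "
from h import *
go((573,50,26),(530,-262,26)); s=snap('wrist','b8.png')
h=cv2.cvtColor(s['pixels'],cv2.COLOR_RGB2HSV); m=cv2.inRange(h,(9,70,120),(25,200,255)); print(m[250:340,285:355].sum()//255)
a=snap('scene','a8.png');blobs(snap('top','t8.png'))
a=cv2.imread('pics/a8.png')[100:300,160:460];b=cv2.imread('pics/b8.png')
cv2.imwrite('pics/ab8.png',np.hstack([cv2.resize(a,(480,320)),cv2.resize(b,(320,320))]))"
```

```text
t 19.4 p [591.8 119.9  26.9] hd -103.4 tilt [-0. -0. -1.] F [1.1 0.3 0.6] op 0.25
(573, 50, 26) tool shift [-72.4  -2.    0.9]
(530, -262, 26) tool shift [-3.135e+02  3.050e+01  1.000e-01]
1849
blob [236.9 193.6] 342 [522. 274.] box [227 184  21  20]
blob [491.  229.1] 783 [ 450. -293.] box [479 204  27  50]
```

View pics/ab8.png

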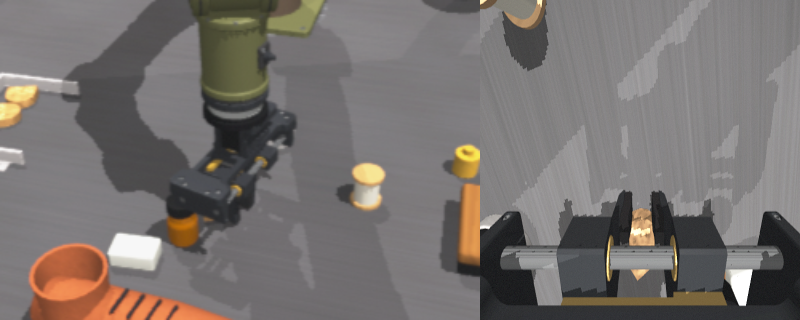

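A is centred in the fork. The gripper body passes above the jar with about 7 mm clearance and no force, so I raise it by 2 mm more and continue.

Request:
carry_out:
  motion:
    - [[-8, 0, -2, 0, 0, 0, 25], [-12, 0, 0, 0, 0, 0, 25], [-14, 0, 0, 0, 0, 0, 25], [-14, 0, 0, 0, 0, 0, 25], [-14, 0, 0, 0, 0, -0.02, 25], [-14, 0, 0, 0, 0, -0.03, 25], [-14, 0, 0, 0, 0, -0.03, 25], [-14, 0, 0, 0, 0, 0, 25]]

```text
clock: 20.4
tool_pos: [0.5696, 0.0182, 0.0289]
eef_rot: [0.759, 0.651, -0.0, -0.0]
contact_force: [0.4, -0.5, 0.0]
opening: 0.25
```

Request:
carry_out:
  motion:
    - [[-14, 0, 0, 0, 0, 0, 25], [-16, 0, 0, 0, 0, 0, 25], [-16, 0, 1, 0, 0, 0, 25], [-16, 0, 1, 0, 0, 0, 25], [-16, 0, 0, 0, 0, 0, 25], [-14, 0, 0, 0, 0, 0, 25], [-12, 0, 0, 0, 0, 0, 25], [-8, 0, 0, 0, 0, 0, 25]]

```text
clock: 21.2
tool_pos: [0.5526, -0.0925, 0.0268]
eef_rot: [0.759, 0.651, -0.0, 0.0]
contact_force: [-0.2, 0.6, 1.3]
opening: 0.251
```

```bash
python3 -c "
from h import *
go((530,-262,26)); s=snap('wrist','b9.png')
h=cv2.cvtColor(s['pixels'],cv2.COLOR_RGB2HSV); m=cv2.inRange(h,(9,70,120),(25,200,255)); print(m[250:340,285:355].sum()//255)
blobs(snap('top','t9.png'))"
```

```text
t 21.2 p [552.6 -92.5  26.8] hd -98.8 tilt [-0.001 -0.    -1.   ] F [-0.2  0.6  1.3] op 0.25
(530, -262, 26) tool shift [-170.9    3.7    0.9]
1844
blob [237.2 193.7] 350 [522. 274.] box [227 184  22  20]
```

Request:
carry_out:
  motion:
    - [[-8, 0, 0, 0, 0, 0.05, 25], [-12, 0, 0, 0, 0, 0.05, 25], [-14, 0, 0, 0, 0, 0.02, 25], [-14, 0, 0, 0, 0, 0, 25], [-14, 0, 0, 0, 0, 0, 25], [-14, 0, 0, 0, 0, 0, 25], [-12, 0, 0, 0, 0, 0, 25], [-8, 0, 0, 0, 0, 0, 25]]

```text
clock: 22.1
tool_pos: [0.5285, -0.1856, 0.0269]
eef_rot: [0.797, 0.604, -0.0, 0.0]
contact_force: [-1.2, -0.8, -0.1]
opening: 0.244
```

```bash
python3 -c "
from h import *
go((522,-252,26)); s=snap('wrist','b10.png'); snap('top','t10.png'); a=snap('scene','a10.png')
h=cv2.cvtColor(s['pixels'],cv2.COLOR_RGB2HSV); m=cv2.inRange(h,(9,70,120),(25,200,255)); print(m[250:340,285:355].sum()//255)
i=cv2.imread('pics/a10.png')[100:260,60:300]; cv2.imwrite('pics/a10c.png',cv2.resize(i,None,fx=3,fy=3,interpolation=cv2.INTER_CUBIC))"
```

```text
t 22.1 p [ 528.5 -185.6   26.9] hd -105.7 tilt [-0.001 -0.    -1.   ] F [-1.2 -0.8 -0.1] op 0.24
(522, -252, 26) tool shift [-65.7  11.7   0.9]
1851
```

View pics/a10c.png

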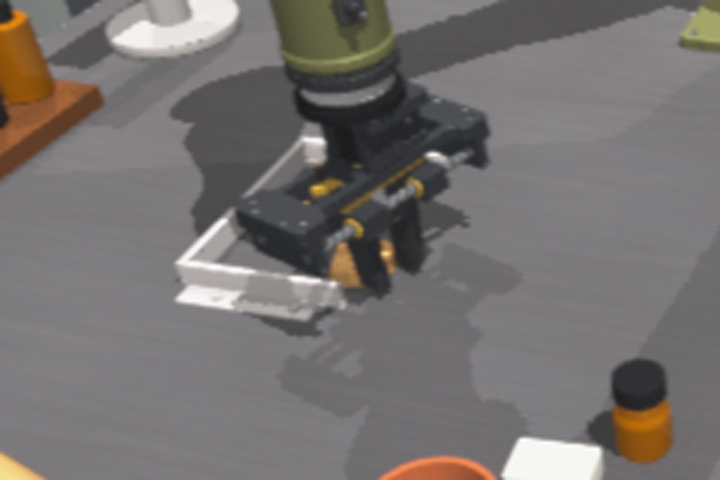

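The fork is inside the wall end and A is entering the mouth. I finish the push while turning back slightly.

Request:
carry_out:
  motion:
    - [[-8, 0, 0, 0, 0, -0.04, 25], [-10, 0, 0, 0, 0, -0.04, 25], [-12, 0, 0, 0, 0, -0.04, 25], [-12, 0, 0, 0, 0, -0.03, 25], [-12, 0, 0, 0, 0, 0, 25], [-8, 0, 0, 0, 0, 0, 25], [-4, 0, 0, 0, 0, 0, 25], [0, 0, 0, 0, 0, 0, 25]]

```text
clock: 23.05
tool_pos: [0.5176, -0.2491, 0.0269]
eef_rot: [0.75, 0.662, 0.0, 0.0]
contact_force: [0.1, 1.0, 0.2]
opening: 0.251
```

Request:
carry_out:
  motion:
    - [[10, 0, 0, 0, 0, 0, 25], [20, 0, 0, 0, 0, 0, 25], [10, 0, -30, 0, 0, 0, 25], [0, 0, -45, 0, 0, 0, 25], [0, 0, -45, 0, 0, 0, 25], [20, 0, -20, 0, 0, 0, 25], [40, 0, 0, 0, 0, 0, 25], [45, 0, 0, 0, 0, 0, 25]]

```text
clock: 23.85
tool_pos: [0.5357, -0.1036, 0.168]
eef_rot: [0.75, 0.662, 0.001, 0.001]
contact_force: [0.3, 0.4, -0.7]
opening: 0.252
```

Request:
carry_out:
  motion:
    - [[45, 0, 0, 0, 0, 0, 25], [45, 0, 0, 0, 0, 0, 25], [45, 0, 0, 0, 0, 0, 25], [45, 0, 0, 0, 0, 0, 25], [45, 0, 0, 0, 0, 0, 25], [45, 0, 0, 0, 0, 0, 25], [20, 0, 0, 0, 0, 0, 25], [0, 0, 0, 0, 0, 0, 25]]

```text
clock: 24.65
tool_pos: [0.5695, 0.19, 0.1669]
eef_rot: [0.746, 0.666, 0.001, -0.002]
contact_force: [-0.3, -0.1, -0.5]
opening: 0.252
```

```bash
python3 -c "
from h import *
go(); s=snap('top','t11.png'); blobs(s)
i=cv2.imread('pics/t11.png')[90:290,140:540]; cv2.imwrite('pics/t11c.png',cv2.resize(i,None,fx=2,fy=2,interpolation=cv2.INTER_CUBIC))"
```

```text
t 24.6 p [569.5 190.  166.9] hd -96.5 tilt [ 0.004 -0.001 -1.   ] F [-0.3 -0.1 -0.5] op 0.25
blob [236.3 193.8] 313 [522. 276.] box [227 184  20  20]
blob [489.6 219.2] 1162 [ 472. -289.] box [474 186  32  68]
```

View pics/t11c.png

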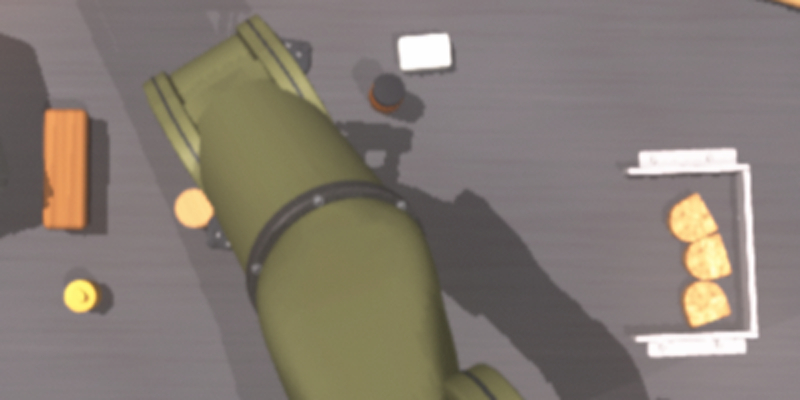

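All three blocks lie flat inside the bay, around (693,218), (708,257) and (706,302) in the crop, well past the mouth at about u=635. The brush, weight, spool, jar and wax are in place. The tin is hidden by the arm here, but it was seen unmoved after B went in, and A's route stayed far from it. I'm handing in.

```bash
python3 -c "
from h import *
print(ticket.finish_job())"
```

```text
the job is handed in; nothing more can be done
None
```

All three heel blocks are in the scrap bay, and I handed the job in at about 25 s of robot time. I pushed them one at a time along the bench with the two fingers held as a narrow fork, steering round the other objects.

- **Blocks:** the last top view shows all three lying flat and wholly inside. The nearest one is more than 30 mm past the mouth line.
- **Other objects:** in that view the brush, weight, spool, jar and wax stand where they were. The arm hid the tin, so I could not recheck it at the end. It was unmoved in a view taken after the second block went in, and the third block's route stayed well clear of it.
- **Forces:** the readings at the end of each move were 2 N or less. The gripper body passed about 7 mm over the jar, by calculation.
- **Pictures:** I viewed 13, three over the budget of 10, to confirm the blocks stayed in the fork.

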